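# Touch off a tube block and pin its reference bore

## Robot

A 6-joint arm with a two-finger parallel gripper is mounted at the origin on a cart in front of the work surface, level with it; the furniture and walls round the work are solid. World frame = base frame: x ahead of the robot, y to its left, z up, the work surface at z = 0. Lengths are in m, angles in rad, forces in N, time in s.
With the tool pointing down it reaches from about 0.35 to 0.775 m from the base axis. Payload 7.3 kg.
Tool frame: the origin (TCP) lies at the centre of the arm's flange, where the gripper is bolted on; the fingertips stand 178 mm ahead of it and the grasp point (between the pads) lies 159 mm ahead of it (tip_extent is the distance from the TCP to the fingertips, in m); z points along the fingers, y is the line along which they close (so a half turn about z gives the same grasp; the last joint's range is limited). The gripper opens to 92 mm and grips with 3 to 60 N. Pads are 19 mm wide; open, the fingers measure 130 mm over their backs; the gripper's body (75 mm by 190 mm) begins 47 mm behind the grasp point.
Start: joints at [-1.32, 0.342, 1.524, -0, 1.275, -0.146], TCP at [0.203, -0.484, 0.405] pointing down, gripper open.
Joint ranges: [-2.53, 2.53], [-0.77, 2.02], [0.04, 2.7], [-1, 4.14], [0.28, 2.66], [-3.11, 3.11]. Speed limits (rad/s): [2.57, 2.57, 3.14, 3.14, 3.14, 3.14].

## Interface

Orientations are given as [roll, pitch, yaw] about the fixed x, y, z axes, in that order (R = Rz(yaw) Ry(pitch) Rx(roll)).
In Python, from cell import * gives the robot as it stands.
- The arm moves only by the tool arm_command, never from a script. Its arguments are lists of equal length, an entry for each row: "xyz": the shift along the world's x, y, z in mm, a list of three; "spin": the turn about the world's z in degrees. In form: {"xyz": [[tx, ty, tz], ...], "spin": [spin, ...]}. A call has 1 to 20 rows; each row shifts and turns the commanded pose from where the row before left it; what a row does not reach is not made up. A row lasts 1/10 s, in which the tool goes at most 50 mm and 8.59 degrees, less where a joint would pass 70% of its speed; a pose out of reach is approached as far as the arm can. A call with a gripper value outside its range is refused whole. "jaw" is the opening, from -1 (shut) to 1 (fully open), set as the call begins (left out, the last holds). The fingers move at their own pace and stop on an object; "squeeze" is the grip in N (left out, the last holds). Time passes only in rows, so rows that do not move let the fingers close. It gives the time, the measured TCP pose, the force, the opening and the grip force at its end, in the units of the state.
- observe(): the state, without advancing time (a new reading comes with each control period).
- read_camera(name): name is "scene" or "top"; returns a dict with "img" (480x640x3 uint8, red, green, blue), "depth" (480x640 float32, m along the optical axis (not along the pixel's ray), 0 where there is no reading), "fx", "fy", "cx", "cy" (pixels), "dist_coeffs" ([k1, k2, p1, p2, k3] as OpenCV has them; the pictures are not rectified), "world_from_camera" (4x4, takes a point from camera to world coordinates). Camera axes: x right, y up, looking along -z (the intrinsics and any distortion apply to the point x, -y, -z); pixel columns grow to the right and rows downward; lengths in m; the calibration is good to about 2 mm. A picture is of the moment at which its call begins.
- hand_in(): hands the job in; it is judged then, once.
The state is a dict: "time": time; "qpos": joint angles; "qvel": joint speeds; "joint_efforts": joint torques, N m; "tool_pos": TCP position; "tool_rot": TCP orientation; "contact_force": force on the tool from outside, world axes, zero at the start; "torque": the same for the moment, N m; "opening": finger opening in m; "grip_force": force on a finger pad.
Only numpy, scipy, OpenCV 4.12 (cv2) and the standard library are available. Lean on these libraries where they do the work, as an engineer would, in place of code of your own. Each camera call takes 0.05 s, during which the arm holds its last target. There are 200 camera calls.

## Task

The aluminium tube block was screwed down on its nest plate a little off and askew: take the steel locating pin out of its stand and touch the block off gently, resting the pin's shank for a moment against the front long face near its left end, then near its right end, then against the middle of the right-hand end face. From the three touches work out how the block sits, lower the pin, held all the way, into the reference bore with the steel collar at its far left corner until it stands on the bottom, and only then let go. Never press hard on the block, touch it with nothing but the pin, and leave the things round about where they are.

Things in the scene. Friction and masses are not known exactly. Their poses are not given: they have to be found in the camera images.
- pin: Steel locating pin, about 120 g. Origin: centre of its flat foot; z up along the pin. Above the origin: round shank, 10 mm diameter, its foot bevelled to 7.6 mm over 2 mm, 0 to 60 mm; round shoulder, 24 mm diameter, 60 to 64 mm; square grip 16 x 16 mm, 64 to 104 mm, flats facing the pin's x and y; button on top to 107 mm. Starts upright in the stand, foot 8 mm above the table.
- pin_grip (a point): Point to grip the pin: on its axis in the square grip, 86 mm above the foot; axes as the pin's.
- stand: Dark round stand, fixed: 38 mm diameter, 68 mm high, foot 54 mm wide. Origin at the centre of its underside. The pin's shoulder rests on its rim, the shank hangs in its 12 mm hole: lift the pin straight up by more than 62 mm to clear it.
- nest: Grey nest plate, fixed, 124 (x) x 176 (y) x 10 mm; origin: centre of its underside; x away from the robot, y left, z up. On it the tube block, 78 (x) x 118 (y) x 46 mm, top 56 mm above the origin. The block's own pose is not reported: its centre lies up to 3.5 mm off the plate's centre in x and in y and it is turned up to 0.05 rad. It does not shift. Contact is stiff, over 25 N is too hard.
- touch_left (a point): Nominal place of the pin's origin when its upright shank just touches the front face (the long one towards the nest's -x) near its left end: 44 mm before the plate's centre, 40 mm left of it, 32 mm above its underside. The true place differs by up to 5.5 mm, as the block sits. Touch 20 to 55 mm left of the centre, foot 15 to 49 mm above the nest's origin, with 1 to 10 N. Axes as the nest's.
- touch_right (a point): The same near the right end of the front face: 44 mm before the plate's centre, 40 mm right of it (touch 20 to 55 mm right of the centre), 32 mm above its underside. Axes as the nest's.
- touch_end (a point): The same for the right-hand end face (towards the nest's -y): 64 mm right of the plate's centre, level with it in x (touch within 30 mm of that), 32 mm above its underside. Axes as the nest's.
- bore_nominal (a point): Floor of the reference bore if the block sat true: 22 mm beyond and 42 mm left of the block's centre, in its own turned axes, 24 mm above the nest's underside; the true bore is up to 7.5 mm away. Bore 11.5 mm wide, 32 mm deep below the block's top, in a flat steel collar 21 mm wide, 2 mm high. Six wider wells (15.5 mm), some with capped tubes, and two screws stand at most 10 mm above the block.
- vial: Brown vial with a pale cap, 32 mm wide, 66 mm high, origin at the centre of its underside. Bystander.
- beaker: Small clear beaker, 55 mm wide, 67 mm high, origin at the centre of its underside. Bystander.
- timer: Lab timer lying flat, 62 x 68 x 20 mm, origin at the centre of its underside. Bystander.
- cap: Loose round screw cap, 51 mm wide, 24 mm high, origin at the centre of its underside. Bystander.
Not all that is in view belongs to the job. Of the things that look like the pin, the largest one is meant.

How it is judged:
By the outcome, as a careful person would: the job done as asked, in the order asked, and still so for the second after the job is handed in, with the robot touching nothing.
It also fails if it takes over 72 s, if anything falls off the work surface, if the arm or the gripper's body presses on something with over 40 N, if the wrist force passes 120 N, or if a joint passes its speed limit or range.

## Working session

There is one attempt and no reset: what is moved stays moved. The work goes in short steps, Python scripts to look and compute and a tool call to move; the robot and the scene stay as the last step left them, time stands still between calls to the robot, and variables do not carry over. Pictures are saved under pics/ and viewed, at most 10 in all, crops included, and the job is handed in when it is done.

Besides the shell and the picture viewer there is one more tool, called after "Emit:" as name(argument=value, ...) on one line, values as JSON. arm_command: Moves the arm, as the interface text tells. Its arguments: {"type":"object","properties":{"xyz":{"type":"array","items":{"type":"array","items":{"type":"number"}}},"spin":{"type":"array","items":{"type":"number"}},"jaw":{"type":"number"},"squeeze":{"type":"number"}},"required":["xyz","spin"]}

```bash
mkdir -p pics; ls
cat > h.py <<'E'
import numpy as np, cv2
from cell import *
def K(c): return np.array([[c['fx'],0,c['cx']],[0,c['fy'],c['cy']],[0,0,1.]])
def ray(c,px):
    p=cv2.undistortPoints(np.array(px,float).reshape(-1,1,2),K(c),np.array(c['dist_coeffs'],float)).reshape(-1,2)
    d=np.c_[p[:,0],-p[:,1],-np.ones(len(p))]; T=np.array(c['world_from_camera'])
    return T[:3,3], d@T[:3,:3].T
def plane(c,px,z):
    o,d=ray(c,px); return o+d*((z-o[2])/d[:,2])[:,None]
def cloud(c):
    v,u=np.mgrid[:480,:640]; o,d=ray(c,np.c_[u.ravel(),v.ravel()])
    return (o+d*c['depth'].ravel()[:,None]).reshape(480,640,3)
def proj(c,P):
    T=np.array(c['world_from_camera']); p=(np.atleast_2d(P)-T[:3,3])@T[:3,:3]; p=p*[1,-1,-1]
    return cv2.projectPoints(p,np.zeros(3),np.zeros(3),K(c),np.array(c['dist_coeffs'],float))[0].reshape(-1,2)
E
python3 - <<'E'
from h import *
import pickle
d={}
for n in('scene','top'):
    c=read_camera(n); d[n]=c; cv2.imwrite(f'pics/{n}.png',c['img'][...,::-1]); print(n,c['fx'],c['dist_coeffs'],np.round(c['world_from_camera'],3).tolist())
pickle.dump(d,open('c0.pkl','wb'))
s=observe();print(s)
E
```

```text
pics
scene 442.53692838260446 [-0.01216437  0.          0.          0.          0.        ] [[-0.866, 0.231, -0.444, 0.119], [-0.501, -0.408, 0.764, 0.724], [-0.005, 0.883, 0.469, 0.536], [0.0, 0.0, 0.0, 1.0]]
top 453.2062543717781 [-0.03934929  0.          0.          0.          0.        ] [[0.016, 0.998, -0.057, 0.462], [-1.0, 0.016, 0.006, -0.001], [0.007, 0.057, 0.998, 1.121], [0.0, 0.0, 0.0, 1.0]]
{'time': 0.1, 'qpos': array([-1.32002025e+00,  3.42658272e-01,  1.52492812e+00,  1.72233847e-05,
        1.27538596e+00, -1.45991415e-01]), 'qvel': array([-0.00110654, -0.00189178, -0.00344855,  0.00078641, -0.00178347,
        0.0003906 ]), 'joint_efforts': array([ 1.39038126e-03, -4.32003307e+01, -2.44694817e+01,  7.19160866e-02,
        5.26016636e-02, -4.74628132e-05]), 'tool_pos': array([ 0.2028775 , -0.48408778,  0.40410926]), 'tool_rot': array([-3.14023002e+00, -2.17005077e-04,  3.96762321e-01]), 'contact_force': array([ 0.47426336, -0.49118597, -0.00675127]), 'torque': array([-0.01155596,  0.00101098,  0.00113569]), 'grip_force': 0.0, 'opening': 0.09147575004124622}
```

View pics/scene.png

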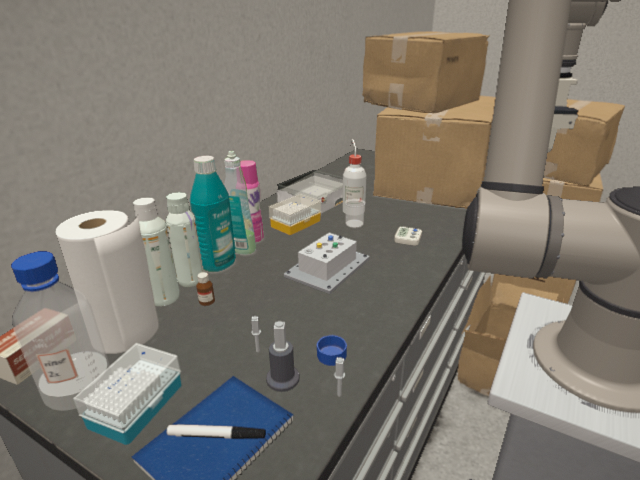

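View pics/top.png

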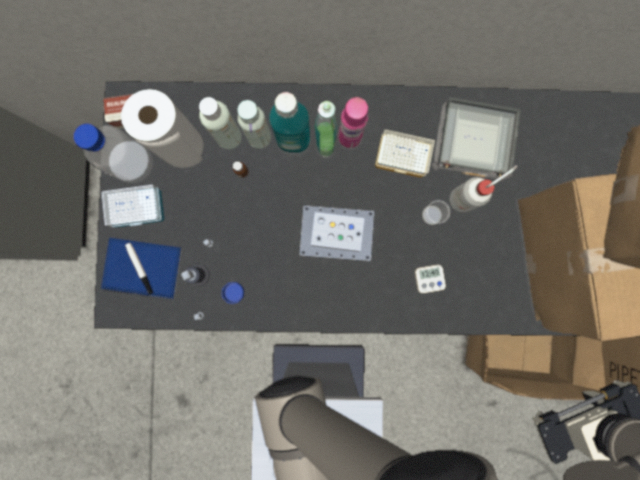

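Run:
```python
from h import *
import pickle
d=pickle.load(open('c0.pkl','rb'))
S,T=d['scene']['img'],d['top']['img']
r=lambda a,f:cv2.resize(a,None,fx=f,fy=f,interpolation=cv2.INTER_CUBIC)
a=r(S[310:410,230:360],3);b=r(S[225:295,275:375],4);e=r(T[230:330,150:260],3);f=r(T[195:270,290:390],4)
im=np.zeros((600,800,3),np.uint8)
for q,(y,x) in((a,(0,0)),(b,(0,400)),(e,(300,0)),(f,(300,400))):
    h,w=q.shape[:2];h=min(h,600-y);w=min(w,800-x);im[y:y+h,x:x+w]=q[:h,:w]
cv2.imwrite('pics/crop.png',im[...,::-1])
# point clouds
for n in d:
    P=cloud(d[n]); d[n]['P']=P
P=d['scene']['P']
for (u,v) in((280,323),(280,330),(280,345),(256,319),(340,362),(328,242)): print((u,v),P[v,u].round(3))
P=d['top']['P']
for (u,v) in((187,275),(338,232),(305,215),(208,242),(199,315),(240,168),(436,212),(430,279),(234,292)): print((u,v),P[v,u].round(3))
```

```text
(280, 323) [0.445 0.299 0.115]
(280, 330) [0.44  0.306 0.109]
(280, 345) [0.441 0.307 0.081]
(256, 319) [0.519 0.267 0.073]
(340, 362) [0.348 0.287 0.073]
(328, 242) [ 0.565 -0.059  0.056]
(187, 275) [0.446 0.294 0.112]
(338, 232) [ 0.552 -0.043  0.056]
(305, 215) [0.597 0.037 0.01 ]
(208, 242) [0.523 0.26  0.07 ]
(199, 315) [0.354 0.276 0.067]
(240, 168) [0.699 0.191 0.066]
(436, 212) [ 0.611 -0.288  0.004]
(430, 279) [ 0.444 -0.27   0.019]
(234, 292) [0.405 0.208 0.004]
```

View pics/crop.png

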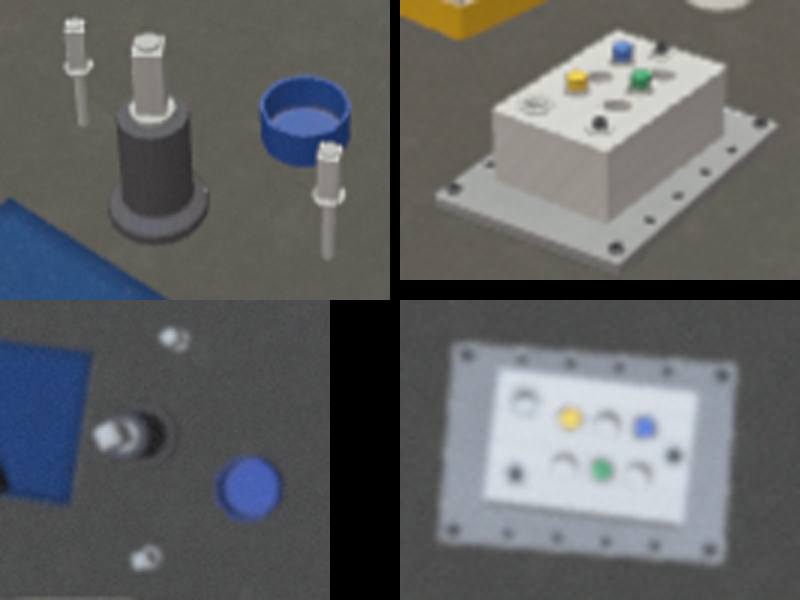

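The pin is the one in the stand (scene 280,340; crop top left). The look-alikes, at scene (256,330) and (340,372), are smaller, slim pins without a stand. The bore with the collar is the ring at top (321,220), the block's far left corner.

Run:
```python
from h import *
import pickle
from scipy.optimize import least_squares
d=pickle.load(open('c0.pkl','rb'))
for n in d:
    c=d[n];P=cloud(c);ok=c['depth']>0
    near=ok&(np.hypot(P[...,0]-.442,P[...,1]-.3)<.05)
    q=P[near&(P[...,2]>.015)&(P[...,2]<.064)]
    r=least_squares(lambda p:np.hypot(q[:,0]-p[0],q[:,1]-p[1])-.019,[.44,.3],loss='soft_l1',f_scale=.001)
    print(n,'stand',len(q),r.x.round(4),np.std(r.fun).round(4))
    g=P[near&(P[...,2]>.08)&(P[...,2]<.125)]
    print(' grip',len(g),g.mean(0).round(4),'zmax',np.percentile(g[:,2],[50,95,100]).round(4))
    rc=cv2.minAreaRect((g[:,:2]*1000).astype(np.float32));print(' rect',rc)
    g2=g[g[:,2]>np.percentile(g[:,2],95)-.006]; print(' top',len(g2),g2.mean(0).round(4))
    # nest
    nb=ok&(np.abs(P[...,0]-.555)<.11)&(np.abs(P[...,1]+.04)<.13)
    for nm,lo,hi in(('plate',.006,.016),('blocktop',.053,.059)):
        m=(nb&(P[...,2]>lo)&(P[...,2]<hi)).astype(np.uint8)
        q=P[m>0]; print(' ',nm,len(q),q[:,2].mean().round(4),cv2.minAreaRect((q[:,:2]*1000).astype(np.float32)))
# top view image segmentation of plate and block at their heights
c=d['top'];hsv=cv2.cvtColor(c['img'],cv2.COLOR_RGB2HSV)
for nm,t,z in(('plate',105,.01),('block',190,.056)):
    m=np.zeros((480,640),np.uint8);m[195:270,290:385]=(c['img'][195:270,290:385].min(2)>t)
    k=max(cv2.findContours(m,0,1)[0],key=cv2.contourArea).reshape(-1,2)
    print(nm,cv2.minAreaRect((plane(c,k,z)[:,:2]*1000).astype(np.float32)))
```

```text
scene stand 564 [0.4462 0.2999] 0.0007
 grip 269 [0.4425 0.3046 0.1008] zmax [0.1013 0.1156 0.1167]
 rect ((445.0880126953125, 300.8877868652344), (15.861412048339844, 18.010955810546875), 25.49709701538086)
 top 86 [0.4442 0.3021 0.1133]
  plate 1050 0.0106 ((554.302978515625, -36.944091796875), (178.6817169189453, 126.1552505493164), 86.73194122314453)
  blocktop 804 0.0565 ((554.4913330078125, -37.957130432128906), (121.78112030029297, 81.79194641113281), 84.8614730834961)
top stand 88 [0.4452 0.2972] 0.0005
 grip 83 [0.4456 0.2943 0.1062] zmax [0.1107 0.1163 0.1184]
 rect ((445.3309326171875, 296.2421569824219), (16.10977554321289, 15.965780258178711), 27.10582160949707)
 top 42 [0.4453 0.2965 0.1133]
  plate 1802 0.0099 ((548.08447265625, -42.157684326171875), (205.43362426757812, 203.7843780517578), 16.276519775390625)
  blocktop 1225 0.0558 ((554.1232299804688, -40.765281677246094), (117.65392303466797, 78.2898941040039), 83.89859008789062)
plate ((554.7095336914062, -40.74456787109375), (178.57484436035156, 125.51774597167969), 86.4742202758789)
block ((555.0372314453125, -41.07326889038086), (116.96184539794922, 75.45419311523438), 83.81838989257812)
```

Emit:
arm_command(xyz=[[25,32,0],[25,32,0],[25,32,0],[25,32,0],[25,32,0],[25,32,0],[25,32,0],[25,32,0],[25,32,0],[25,32,0],[25,32,0],[25,32,0],[-6,40,-5],[-6,40,-5],[-6,40,-5],[-6,40,-5],[-6,40,-5],[-6,40,-5],[-6,40,-5],[-6,40,-5]], spin=[0,0,0,0,0,0,0,0,0,0,0,0,0.4,0.4,0.4,0.4,0.4,0.4,0.4,0.4], jaw=0.0, squeeze=25)

```text
time: 2.1
tool_pos: [0.4543, 0.2214, 0.3643]
tool_rot: [3.142, 0.001, 0.453]
contact_force: [0.7, 0.9, 0.6]
opening: 0.0455
grip_force: 0.0
```

Emit:
arm_command(xyz=[[-3,26,-10],[-3,26,-10],[-3.4,26.6,-10],[0,0,-12],[0,0,-12],[0,0,-8],[0,0,0],[0,0,0]], spin=[0,0,0,0,0,0,0,0])

```text
time: 2.9
tool_pos: [0.4459, 0.2977, 0.3029]
tool_rot: [3.141, 0.0, 0.451]
contact_force: [-0.1, -0.4, 0.1]
opening: 0.0455
grip_force: 0.0
```

```bash
cat > look.py <<'E'
from h import *
import sys
n,u0,v0,w,h,f,o=sys.argv[1],*map(int,sys.argv[2:7]),sys.argv[7]
c=read_camera(n);cv2.imwrite('pics/'+o+'.png',cv2.resize(c['img'][v0:v0+h,u0:u0+w,::-1],None,fx=f,fy=f,interpolation=2))
s=observe();print(s['tool_pos'],s['tool_rot'],s['contact_force'])
E
python3 look.py scene 200 230 160 170 3 g1
```

```text
[0.44593309 0.29784296 0.30319027] [ 3.14146508e+00 -7.24061503e-04  4.51542955e-01] [-0.08313882  0.02074192 -0.38939183]
```

View pics/g1.png

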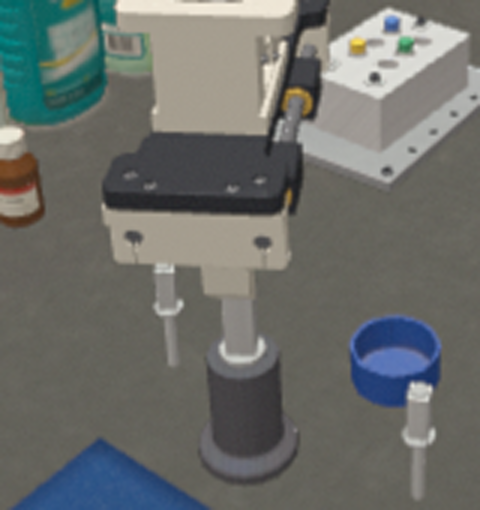

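The gripper is lined up over the pin: near finger at crop (230,280), pin at (240,330). Going down and gripping.

Emit:
arm_command(xyz=[[0,0,-12],[0,0,-12],[0,0,-12],[0,0,-12],[0,0,0],[0,0,0]], spin=[0,0,0,0,0,0])

```text
time: 3.55
tool_pos: [0.4455, 0.2984, 0.2543]
tool_rot: [3.142, 0.001, 0.453]
contact_force: [0.4, -0.5, 0.2]
opening: 0.0457
grip_force: 0.0
```

Emit:
arm_command(xyz=[[0,0,0],[0,0,0],[0,0,0],[0,0,0],[0,0,0],[0,0,0]], spin=[0,0,0,0,0,0], jaw=-1, squeeze=5)

```text
time: 4.15
tool_pos: [0.4456, 0.2984, 0.255]
tool_rot: [3.142, -0.0, 0.453]
contact_force: [-0.4, -0.3, 1.9]
opening: 0.0159
grip_force: 5.0
```

Emit:
arm_command(xyz=[[0,0,0],[0,0,0],[0,0,0],[0,0,0],[0,0,8],[0,0,10],[0,0,15],[0,0,15],[0,0,15],[0,0,15],[0,0,0],[0,0,0]], spin=[0,0,0,0,0,0,0,0,0,0,0,0], squeeze=45)

```text
time: 5.35
tool_pos: [0.4453, 0.2983, 0.3328]
tool_rot: [3.142, -0.0, 0.453]
contact_force: [0.1, -0.1, -0.3]
opening: 0.0161
grip_force: 45.0
```

```bash
python3 look.py scene 200 200 160 200 3 g2
```

```text
[0.44522106 0.29825325 0.33225562] [3.14152202e+00 1.09426818e-03 4.52651159e-01] [-0.37167163  0.47673408 -1.07248796]
```

View pics/g2.png

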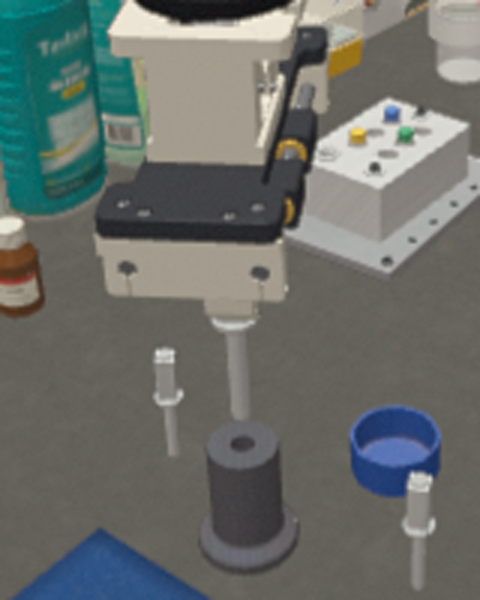

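The pin is held upright (shank from crop (232,330) to (240,418)); the stand is empty and the neighbours are undisturbed. On to the first approach.

Emit:
arm_command(xyz=[[4,-18,0],[7,-36,0],[7,-36,0],[7,-36,0],[7,-36,0],[7,-36,0],[7,-36,0],[7,-36,0],[4,-22,0],[0,-1,-10],[0,0,-10],[0,0,-10],[0,0,-10],[0,0,-10],[0,0,-4],[0,0,0],[0,0,0],[0,0,0]], spin=[0,0,0,0,0,0,0,0,0,0,0,0,0,0,0,0,0,0])

```text
time: 7.2
tool_pos: [0.5027, 0.0054, 0.2792]
tool_rot: [3.141, -0.001, 0.453]
contact_force: [0.1, -0.7, -1.4]
opening: 0.0156
grip_force: 45.0
```

```bash
python3 look.py scene 240 180 150 130 4 g3
python3 - <<'E'
from h import *
for i in range(3): s=observe(); print(s['tool_pos']*1000,s['contact_force'],s['torque'])
E
```

```text
[0.50266337 0.00538875 0.27922183] [ 3.14092237e+00 -8.58845353e-04  4.52666825e-01] [ 0.23934029 -0.69908683 -0.75908753]
[502.66337308   5.38875267 279.22182737] [ 0.23934029 -0.69908683 -0.75908753] [ 0.00122791 -0.00613365  0.00901879]
[502.66337308   5.38875267 279.22182737] [ 0.23934029 -0.69908683 -0.75908753] [ 0.00122791 -0.00613365  0.00901879]
[502.66337308   5.38875267 279.22182737] [ 0.23934029 -0.69908683 -0.75908753] [ 0.00122791 -0.00613365  0.00901879]
```

View pics/g3.png

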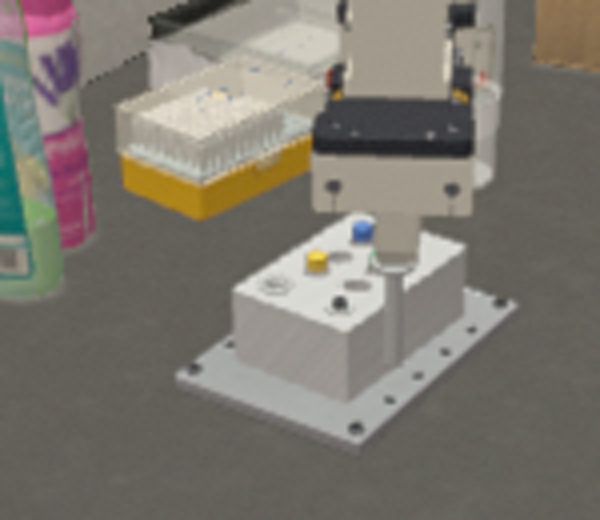

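Emit:
arm_command(xyz=[[2,-0.2,0],[2,-0.2,0],[2,-0.2,0],[1,-0.1,0],[0.5,0,0],[0.5,-0.1,0],[0,0,0],[0,0,0]], spin=[0,0,0,0,0,0,0,0])

```text
time: 8.05
tool_pos: [0.5105, 0.0046, 0.2787]
tool_rot: [3.142, 0.0, 0.453]
contact_force: [-0.1, 0.2, -1.2]
opening: 0.0156
grip_force: 45.0
```

Emit:
arm_command(xyz=[[0.3,0,0],[0.3,0,0],[0.3,-0.1,0],[0,0,0],[0,0,0]], spin=[0,0,0,0,0])

```text
time: 8.55
tool_pos: [0.5114, 0.0045, 0.2788]
tool_rot: [3.141, 0.0, 0.453]
contact_force: [-0.1, -0.6, -1.2]
opening: 0.0157
grip_force: 45.0
```

Emit:
arm_command(xyz=[[0.3,0,0],[0.3,0,0],[0.3,-0.1,0],[0,0,0],[0,0,0]], spin=[0,0,0,0,0])

```text
time: 9.05
tool_pos: [0.5123, 0.0044, 0.2787]
tool_rot: [3.141, -0.0, 0.453]
contact_force: [-1.3, 0.0, -0.5]
opening: 0.0155
grip_force: 45.0
```

Emit:
arm_command(xyz=[[0.15,0,0],[0.15,0,0],[0,0,0],[0,0,0]], spin=[0,0,0,0])

```text
time: 9.45
tool_pos: [0.5126, 0.0044, 0.2787]
tool_rot: [3.141, -0.0, 0.453]
contact_force: [-0.4, -0.3, -0.7]
opening: 0.0157
grip_force: 45.0
```

Emit:
arm_command(xyz=[[0.2,0,0],[0.2,0,0],[0.2,0,0],[0,0,0],[0,0,0]], spin=[0,0,0,0,0])

```text
time: 9.95
tool_pos: [0.5132, 0.0044, 0.2787]
tool_rot: [3.141, -0.0, 0.453]
contact_force: [0.1, -0.4, -1.4]
opening: 0.0155
grip_force: 45.0
```

Emit:
arm_command(xyz=[[0.2,0,0],[0.2,0,0],[0.2,-0.1,0],[0,0,0],[0,0,0]], spin=[0,0,0,0,0])

```text
time: 10.45
tool_pos: [0.5138, 0.0043, 0.2787]
tool_rot: [3.141, 0.0, 0.453]
contact_force: [0.4, -0.8, -0.5]
opening: 0.0159
grip_force: 45.0
```

Emit:
arm_command(xyz=[[0.2,0,0],[0.2,0,0],[0.2,0,0],[0.2,0,0],[0,0,0],[0,0,0]], spin=[0,0,0,0,0,0])

```text
time: 11.05
tool_pos: [0.5146, 0.0043, 0.2787]
tool_rot: [3.142, 0.0, 0.453]
contact_force: [0.9, -0.1, -0.1]
opening: 0.0159
grip_force: 45.0
```

Emit:
arm_command(xyz=[[0.2,0,0],[0.2,0,0],[0.2,0,0],[0,0,0],[0,0,0]], spin=[0,0,0,0,0])

```text
time: 11.55
tool_pos: [0.5152, 0.0043, 0.2787]
tool_rot: [3.142, 0.0, 0.453]
contact_force: [-0.5, 0.4, -0.1]
opening: 0.0156
grip_force: 45.0
```

Emit:
arm_command(xyz=[[0.2,0,0],[0.2,0,0],[0.2,-0.1,0],[0,0,0],[0,0,0]], spin=[0,0,0,0,0])

```text
time: 12.05
tool_pos: [0.5156, 0.0042, 0.2786]
tool_rot: [-3.141, 0.001, 0.453]
contact_force: [-2.6, 0.7, -0.5]
opening: 0.0155
grip_force: 45.0
```

Emit:
arm_command(xyz=[[0.1,0,0],[0,0,0],[0,0,0],[0,0,0]], spin=[0,0,0,0])

```text
time: 12.45
tool_pos: [0.5157, 0.0043, 0.2786]
tool_rot: [-3.141, 0.001, 0.453]
contact_force: [-4.0, 1.1, 1.4]
opening: 0.0155
grip_force: 45.0
```

Run:
```python
from h import *
for i in range(8):
    read_camera('top'); s=observe(); print((s['tool_pos']*1000).round(2),s['tool_rot'].round(4),s['contact_force'].round(2),s['torque'].round(3))
```

```text
[515.68   4.26 278.62] [-3.1411e+00  8.0000e-04  4.5260e-01] [-5.15 -0.06  1.76] [ 0.165  1.018 -0.024]
[515.68   4.25 278.61] [-3.1411e+00  8.0000e-04  4.5260e-01] [-5.15  2.01  1.34] [0.236 1.081 0.021]
[515.67   4.27 278.61] [-3.1411e+00  8.0000e-04  4.5270e-01] [-4.02  0.34  0.81] [ 0.154  1.064 -0.046]
[515.7    4.26 278.63] [-3.1411e+00  7.0000e-04  4.5270e-01] [-4.47  1.39  1.11] [0.238 1.12  0.016]
[515.68   4.27 278.6 ] [-3.1411e+00  8.0000e-04  4.5270e-01] [-4.7   0.63  0.58] [ 0.215  1.172 -0.045]
[515.7    4.27 278.64] [-3.1411e+00  7.0000e-04  4.5270e-01] [-4.26  0.68  1.24] [0.252 1.148 0.048]
[515.69   4.27 278.61] [-3.1411e+00  8.0000e-04  4.5270e-01] [-4.63  0.35  0.34] [0.202 1.16  0.018]
[515.7    4.27 278.61] [-3.1411e+00  8.0000e-04  4.5270e-01] [-4.74  0.71  0.9 ] [0.288 1.133 0.063]
```

First touch made (4.6 N). Now the right end.

Emit:
arm_command(xyz=[[-1,0,0],[-2,0.2,0],[-3,0.4,0],[-1,-10,0],[-2,-20,0],[-2,-20,0],[-2,-20,0],[-1,-10,0],[1,0,0],[1,-0.1,0],[0.5,-0.1,0],[0,0,0],[0,0,0],[0,0,0]], spin=[0,0,0,0,0,0,0,0,0,0,0,0,0,0])

```text
time: 14.25
tool_pos: [0.5044, -0.075, 0.2787]
tool_rot: [3.142, 0.0, 0.453]
contact_force: [-0.4, -0.2, 0.2]
opening: 0.0156
grip_force: 45.0
```

Emit:
arm_command(xyz=[[0.2,0,0],[0.2,0,0],[0.2,0,0],[0,0,0],[0,0,0]], spin=[0,0,0,0,0])

```text
time: 14.75
tool_pos: [0.505, -0.0754, 0.2787]
tool_rot: [3.142, 0.0, 0.453]
contact_force: [-0.4, 0.3, -0.6]
opening: 0.0158
grip_force: 45.0
```

Emit:
arm_command(xyz=[[0.2,0,0],[0.2,0,0],[0.2,0,0],[0.2,-0.1,0],[0,0,0],[0,0,0]], spin=[0,0,0,0,0,0])

```text
time: 15.35
tool_pos: [0.5058, -0.0755, 0.2787]
tool_rot: [3.142, 0.0, 0.453]
contact_force: [-0.1, -0.6, -0.1]
opening: 0.0161
grip_force: 45.0
```

Emit:
arm_command(xyz=[[0.2,0,0],[0.2,0,0],[0.2,0,0],[0.1,0,0],[0,0,0],[0,0,0]], spin=[0,0,0,0,0,0])

```text
time: 15.95
tool_pos: [0.5065, -0.0755, 0.2787]
tool_rot: [3.142, 0.0, 0.453]
contact_force: [0.2, -0.1, -1.0]
opening: 0.0159
grip_force: 45.0
```

Emit:
arm_command(xyz=[[0.2,0,0],[0.2,0,0],[0.2,0,0],[0.1,0,0],[0,0,0],[0,0,0]], spin=[0,0,0,0,0,0])

```text
time: 16.55
tool_pos: [0.507, -0.0755, 0.2786]
tool_rot: [-3.141, 0.001, 0.453]
contact_force: [-3.0, 0.1, -1.4]
opening: 0.016
grip_force: 45.0
```

Emit:
arm_command(xyz=[[0.1,0,0],[0,0,0],[0,0,0],[0,0,0]], spin=[0,0,0,0])

```text
time: 16.95
tool_pos: [0.5071, -0.0755, 0.2786]
tool_rot: [-3.141, 0.001, 0.453]
contact_force: [-3.6, -0.2, 0.4]
opening: 0.0157
grip_force: 45.0
```

```bash
cat > rd.py <<'E'
from h import *
L=[]
for i in range(8):
    read_camera('top'); s=observe(); L.append(np.r_[s['tool_pos']*1000,s['contact_force'],s['torque']])
print(np.mean(L,0).round(3),s['tool_rot'],s['time'])
E
python3 rd.py
```

```text
[ 5.07136e+02 -7.54660e+01  2.78643e+02 -4.31800e+00  1.11000e-01
  4.07000e-01  1.00000e-02  1.01500e+00  8.00000e-03] [-3.14124556e+00  5.71026484e-04  4.52708348e-01] 17.35
```

Emit:
arm_command(xyz=[[-1,0,0],[-2,0.2,0],[-3,0.3,0],[-1,-10,0],[-2,-17,0],[-1,-13,0],[-1,-5,0],[10,-1,0],[15,-1,0],[15,0,0],[9.5,0.5,0],[0.5,5,0],[0.5,4,0],[0.2,2,0],[0.2,1.5,0],[0,0,0],[0,0,0],[0,0,0]], spin=[0,0,0,0,0,0,0,0,0,0,0,0,0,0,0,0,0,0])

```text
time: 19.15
tool_pos: [0.5471, -0.1091, 0.2788]
tool_rot: [3.141, -0.0, 0.452]
contact_force: [0.0, 0.2, -1.9]
opening: 0.0156
grip_force: 45.0
```

Emit:
arm_command(xyz=[[0.1,0.4,0],[0,0.4,0],[0.1,0.4,0],[0,0.3,0],[0,0.2,0],[0,0,0],[0,0,0]], spin=[0,0,0,0,0,0,0])

```text
time: 19.85
tool_pos: [0.5474, -0.1073, 0.2788]
tool_rot: [3.141, 0.0, 0.453]
contact_force: [0.3, -0.6, -0.4]
opening: 0.016
grip_force: 45.0
```

Emit:
arm_command(xyz=[[0,0.2,0],[0,0.2,0],[0,0.2,0],[0,0,0],[0,0,0]], spin=[0,0,0,0,0])

```text
time: 20.35
tool_pos: [0.5474, -0.1067, 0.2787]
tool_rot: [3.141, -0.0, 0.453]
contact_force: [-0.1, 0.1, -0.9]
opening: 0.0159
grip_force: 45.0
```

Emit:
arm_command(xyz=[[0,0.2,0],[0,0.2,0],[0,0.2,0],[0,0.1,0],[0,0,0],[0,0,0]], spin=[0,0,0,0,0,0])

```text
time: 20.95
tool_pos: [0.5474, -0.106, 0.2787]
tool_rot: [3.142, 0.0, 0.453]
contact_force: [-0.2, -0.1, -2.0]
opening: 0.016
grip_force: 45.0
```

Emit:
arm_command(xyz=[[0,0.2,0],[0,0.2,0],[0,0.2,0],[0,0.1,0],[0,0,0],[0,0,0]], spin=[0,0,0,0,0,0])

```text
time: 21.55
tool_pos: [0.5474, -0.1053, 0.2788]
tool_rot: [3.141, 0.0, 0.453]
contact_force: [-0.2, -0.2, -0.7]
opening: 0.0158
grip_force: 45.0
```

Emit:
arm_command(xyz=[[0,0.2,0],[0,0.2,0],[0,0.2,0],[0,0.1,0],[0,0,0],[0,0,0]], spin=[0,0,0,0,0,0])

```text
time: 22.15
tool_pos: [0.5474, -0.1046, 0.2787]
tool_rot: [3.141, 0.0, 0.453]
contact_force: [-0.1, 0.0, -1.0]
opening: 0.0155
grip_force: 45.0
```

Emit:
arm_command(xyz=[[0,0.2,0],[0,0.2,0],[0,0.2,0],[0,0.1,0],[0,0,0],[0,0,0]], spin=[0,0,0,0,0,0])

```text
time: 22.75
tool_pos: [0.5474, -0.1041, 0.2787]
tool_rot: [3.141, 0.0, 0.453]
contact_force: [0.1, -2.0, -1.7]
opening: 0.0156
grip_force: 45.0
```

Emit:
arm_command(xyz=[[0,0.15,0],[0,0,0],[0,0,0],[0,0,0]], spin=[0,0,0,0])

```text
time: 23.15
tool_pos: [0.5474, -0.1039, 0.2788]
tool_rot: [3.141, 0.0, 0.453]
contact_force: [-0.8, -3.6, -2.0]
opening: 0.0161
grip_force: 45.0
```

```bash
python3 rd.py
```

```text
[ 5.47445e+02 -1.03916e+02  2.78772e+02 -5.36000e-01 -4.22800e+00
 -1.46300e+00 -1.03400e+00  3.80000e-02 -8.00000e-03] [3.14110479e+00 3.08632473e-05 4.52660993e-01] 23.55
```

Three touches give a turn of −6.12°, centre (554.8, −40.6) and bore at (581.2, −1.2). Retreating, then lifting over to the bore.

Emit:
arm_command(xyz=[[0,-1,0],[0,-2,0],[0,-3,0],[0,0,10],[0,0,14],[0,0,14],[0,0,10],[3,10,0],[8,24,0],[8,24,0],[8,24,0],[5,17,0],[2,9,0],[0,0,0],[0,0,0],[0,0,0]], spin=[0,0,0,0,0,0,0,0,0,0,0,0,0,0,0,0])

```text
time: 25.15
tool_pos: [0.5813, -0.0025, 0.3266]
tool_rot: [3.141, 0.0, 0.452]
contact_force: [0.7, -0.5, -0.0]
opening: 0.0157
grip_force: 45.0
```

```bash
python3 rd.py
```

```text
[ 5.81342e+02 -2.30600e+00  3.26776e+02 -1.90000e-02  3.40000e-02
 -6.65000e-01  2.00000e-03  4.00000e-03 -8.00000e-03] [ 3.14145763e+00 -6.71748667e-05  4.52319016e-01] 25.55
```

Emit:
arm_command(xyz=[[-0.15,0.6,0],[0,0.45,-5],[0,0,-6],[0,0,-4],[0,0,0],[0,0,0],[0,0,0]], spin=[0,0,0,0,0,0,0])

```text
time: 26.25
tool_pos: [0.5814, -0.0007, 0.3119]
tool_rot: [3.141, -0.0, 0.453]
contact_force: [1.0, -0.7, -1.0]
opening: 0.0156
grip_force: 45.0
```

```bash
python3 rd.py; python3 look.py scene 260 200 120 100 5 g4
```

```text
[ 5.81299e+02 -7.13000e-01  3.11896e+02  1.63000e-01 -1.22000e-01
 -1.03400e+00 -1.90000e-02  1.30000e-02 -2.60000e-02] [ 3.14146411e+00 -7.97718594e-05  4.52651678e-01] 26.65
[ 0.58125396 -0.00071176  0.31179349] [ 3.14147482e+00 -6.05452449e-05  4.52609645e-01] [ 0.44661377  0.86604053 -0.38890812]
```

View pics/g4.png

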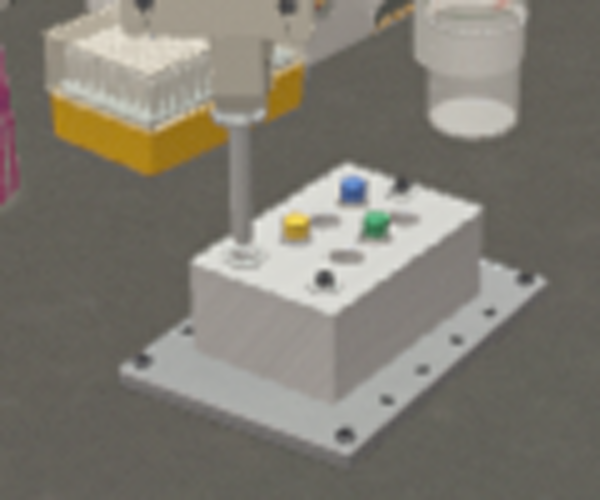

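The pin hangs over the collar ring (crop foot (240,240), ring (245,256)). Trimming and lowering slowly.

Emit:
arm_command(xyz=[[-0.1,-0.5,0],[0,0,-2],[0,0,-2],[0,0,-2],[0,0,-1],[0,0,-1],[0,0,-1],[0,0,-1],[0,0,0],[0,0,0]], spin=[0,0,0,0,0,0,0,0,0,0])

```text
time: 27.7
tool_pos: [0.5812, -0.0012, 0.3018]
tool_rot: [3.141, -0.0, 0.453]
contact_force: [0.3, 0.2, -0.6]
opening: 0.0158
grip_force: 45.0
```

Emit:
arm_command(xyz=[[0,0,-1],[0,0,-1],[0,0,-1],[0,0,-1],[0,0,-1],[0,0,0],[0,0,0]], spin=[0,0,0,0,0,0,0])

```text
time: 28.4
tool_pos: [0.5812, -0.0012, 0.2967]
tool_rot: [3.142, 0.0, 0.453]
contact_force: [1.0, -0.2, -0.9]
opening: 0.0156
grip_force: 45.0
```

```bash
python3 rd.py
```

```text
[ 5.81178e+02 -1.20500e+00  2.96776e+02  2.33000e-01  1.23000e-01
 -1.22200e+00 -4.00000e-03  2.00000e-03  3.00000e-03] [3.14152372e+00 6.34526646e-06 4.52659904e-01] 28.8
```

In the bore without side force; 26 mm remain.

Emit:
arm_command(xyz=[[0,0,-1.5],[0,0,-1.5],[0,0,-1.5],[0,0,-1.5],[0,0,-1.5],[0,0,-1.5],[0,0,-1.5],[0,0,-1.5],[0,0,0],[0,0,0]], spin=[0,0,0,0,0,0,0,0,0,0])

```text
time: 29.8
tool_pos: [0.5812, -0.0012, 0.2847]
tool_rot: [3.142, 0.0, 0.453]
contact_force: [-0.8, 0.1, -0.9]
opening: 0.0156
grip_force: 45.0
```

Emit:
arm_command(xyz=[[0,0,-1.5],[0,0,-1.5],[0,0,-1.5],[0,0,-1.5],[0,0,-1.5],[0,0,-1.5],[0,0,-1],[0,0,-1],[0,0,0],[0,0,0]], spin=[0,0,0,0,0,0,0,0,0,0])

```text
time: 30.8
tool_pos: [0.5812, -0.0012, 0.2738]
tool_rot: [3.141, -0.0, 0.453]
contact_force: [0.3, 0.1, -0.8]
opening: 0.0156
grip_force: 45.0
```

Emit:
arm_command(xyz=[[0,0,-0.4],[0,0,-0.4],[0,0,-0.4],[0,0,-0.3],[0,0,-0.3],[0,0,0],[0,0,0]], spin=[0,0,0,0,0,0,0])

```text
time: 31.5
tool_pos: [0.5812, -0.0012, 0.2719]
tool_rot: [3.142, 0.0, 0.453]
contact_force: [0.6, -0.4, -0.1]
opening: 0.016
grip_force: 45.0
```

Emit:
arm_command(xyz=[[0,0,-0.2],[0,0,-0.2],[0,0,-0.2],[0,0,-0.2],[0,0,0],[0,0,0]], spin=[0,0,0,0,0,0])

```text
time: 32.1
tool_pos: [0.5812, -0.0012, 0.2711]
tool_rot: [3.142, 0.0, 0.453]
contact_force: [0.5, 1.1, -1.4]
opening: 0.0156
grip_force: 45.0
```

Emit:
arm_command(xyz=[[0,0,-0.2],[0,0,-0.2],[0,0,0],[0,0,0]], spin=[0,0,0,0])

```text
time: 32.5
tool_pos: [0.5812, -0.0012, 0.2709]
tool_rot: [3.141, -0.0, 0.453]
contact_force: [0.1, -0.3, 1.2]
opening: 0.0157
grip_force: 45.0
```

Emit:
arm_command(xyz=[[0,0,-0.2],[0,0,0],[0,0,0]], spin=[0,0,0])

```text
time: 32.8
tool_pos: [0.5812, -0.0012, 0.2709]
tool_rot: [3.141, -0.0, 0.453]
contact_force: [-1.1, -0.1, 5.0]
opening: 0.0157
grip_force: 45.0
```

```bash
python3 rd.py
```

```text
[ 5.81213e+02 -1.19800e+00  2.70872e+02 -1.46400e+00  2.13000e-01
  4.97700e+00  3.60000e-02  3.39000e-01 -1.00000e-02] [ 3.14125815e+00 -4.11265935e-04  4.52647211e-01] 33.2
```

The pin stands on the bottom (5 N). Letting go, then rising straight up.

Emit:
arm_command(xyz=[[0,0,0.1],[0,0,0],[0,0,0]], spin=[0,0,0], squeeze=5)

```text
time: 33.5
tool_pos: [0.5813, -0.0012, 0.2708]
tool_rot: [3.141, -0.001, 0.453]
contact_force: [-0.5, 0.8, 5.4]
opening: 0.0157
grip_force: 5.0
```

Emit:
arm_command(xyz=[[0,0,0],[0,0,0],[0,0,0],[0,0,0],[0,0,0],[0,0,0],[0,0,3],[0,0,8],[0,0,12],[0,0,15],[0,0,15],[0,0,15],[0,0,15],[0,0,0],[0,0,0]], spin=[0,0,0,0,0,0,0,0,0,0,0,0,0,0,0], jaw=0.0)

```text
time: 35.0
tool_pos: [0.5811, -0.0012, 0.3542]
tool_rot: [3.141, -0.001, 0.453]
contact_force: [-0.3, -0.0, -0.2]
opening: 0.046
grip_force: 0.0
```

```bash
python3 look.py scene 200 180 190 145 4 g5
```

```text
[ 0.58094776 -0.00118135  0.35346012] [-3.14147039e+00  3.03397878e-04  4.52605424e-01] [ 0.61981446  0.49360647 -1.14472685]
```

View pics/g5.png

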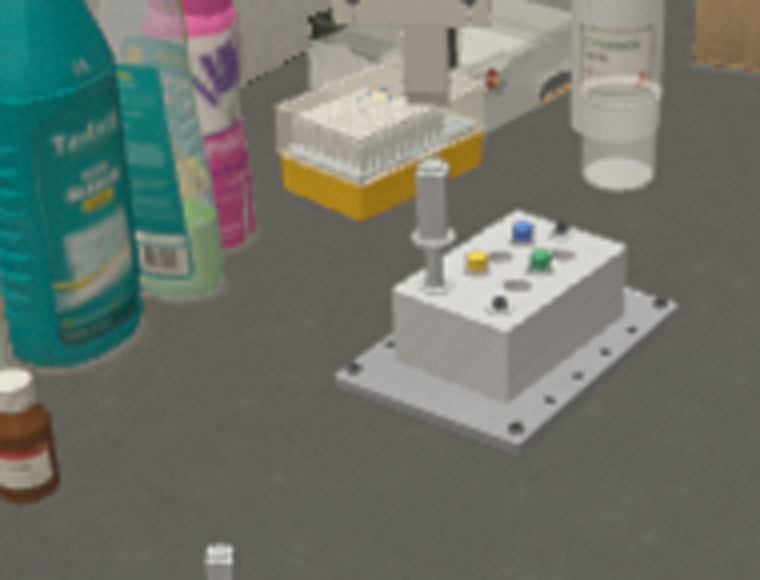

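The pin stands upright in the collar bore (crop (433,225)), the gripper is clear above it, and everything around it is in place.

```bash
python3 -c "
from cell import *
print(hand_in())"
```

```text
the job is handed in; nothing more can be done
None
```

The pin stands released on the floor of the reference bore after three touches of 4–5 N. Nothing else was seen to move, and the job was handed in about 35 s into the 72 s allowed.

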